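# Tip the draining tray and nest the domed bowl covers

## Task

Press down the lip of the white draining tray, at its end away from the clear hood, until the tray rests on its stop and both steel covers have slid out from under the hood to that end. Then nest the covers, hollow side up: gently set the medium one down in the middle of the large one that stands on the worktop, then the small one in the middle of the medium one, each sitting flat on the floor of the one below. Do not drop them, press hard or shove the large cover about, and leave the other things on the worktop alone.

Things in the scene. Friction and masses are not known exactly. Their poses are not given: they have to be found in the camera images.
- large_cover: Polished steel domed cover, inverted (hollow up), wall 4 mm, 62 mm high. Origin: centre of the underside of its flat grip disc; z up out of the hollow. Grip the rubber rim band: 9 mm thick, 50 to 62 mm above the origin, outer diameter 160 mm. Flat floor of the hollow 14 mm above the origin, 72 mm across, then sloping up. 0.4 kg. Stands loose on the worktop left of the tray; bottom of the nest.
- medium_cover: Polished steel domed cover, inverted (hollow up), wall 4 mm, 62 mm high. Origin: centre of the underside of its flat grip disc; z up out of the hollow. Grip the rubber rim band: 9 mm thick, 50 to 62 mm above the origin, outer diameter 124 mm. Disc diameter 58 mm. Hollow's floor 14 mm above the origin, 56 mm across. 0.22 kg. Starts in either lane of the tray, under the hood. Seated, its origin is 14 mm above the large one's.
- small_cover: Polished steel domed cover, inverted (hollow up), wall 4 mm, 62 mm high. Origin: centre of the underside of its flat grip disc; z up out of the hollow. Grip the rubber rim band: 9 mm thick, 50 to 62 mm above the origin, outer diameter 92 mm. Disc diameter 42 mm. 0.14 kg. Starts in the other lane of the tray, under the hood. Seated, its origin is 14 mm above the medium one's.
- tray (a joint): Tilt of the white draining tray on its pivots (rad): 0 level (start), 0.5 lip end down on its stop. Stiff: stays where it is left; some 4 N down on the push lip move it. The covers slide to the lip end from about 0.25 to 0.35 on; the 22 mm tray wall stops them, their rims overhanging it, so they lie tilted with the tray.
- tray_floor (a point): Middle of the tray's floor, on the pivot axis, 95 mm above the worktop; turns with the tray. x to the hooded end (roughly to the robot's right), -x to the lip end (roughly to its left), y across, z out of the floor. Floor 230 mm long (x), 290 mm wide (y): two equal lanes, centres at y = +/-73 mm; walls and divider 22 mm high. Pivot posts at x = 0, y = +/-157 mm, 95 mm high.
- hood (a point): Middle of the underside of the fixed clear hood plate over half of the tray, 240 mm above the worktop. Axes as the level tray's. The plate is 150 mm long (x), 326 mm wide (y), 6 mm thick, on thin posts at x = -45 and +65 mm, y = +/-159 mm.
- push_lip (a point): Middle of the top of the push lip, a flat ledge 120 mm wide (y), 8 mm thick, on the tray's end away from the hood: 145 mm to -x of tray_floor, reaching 11 mm farther to -x and 25 mm to +x of this point. Turns with the tray; axes as tray_floor.
- syrup_a: Bystander, leave alone: amber glass bottle, 52 mm across, 130 mm tall, far of the nest; origin at the centre of its underside.
- syrup_b: Bystander, leave alone: amber glass bottle, 52 mm across, 130 mm tall, beyond the hooded end of the tray; origin at the centre of its underside.
- ointment_jar: Bystander, leave alone: white jar with blue cap, 68 mm across, 60 mm tall, between tray and large cover, on the near side; origin at the centre of its underside.
- beaker: Bystander, leave alone: glass beaker, 70 mm across, 90 mm tall; origin at the centre of its underside.
- mortar: Bystander, leave alone: white ceramic bowl, 110 mm across, 60 mm tall; origin at the centre of its underside.
- spatula: Bystander, leave alone: spatula 200 mm long lying flat, far of the gap between tray and large cover, along its own x; origin at its middle.

How it is judged:
On the way, in this order (a step that is already met when the one before it is completed fails the run):
1. the tray is tipped to its stop and both covers have slid to its lip end (value of joint tray above 0.45 rad and x of each of medium_cover, small_cover in the frame of tray_floor below -0.045 m), for 0.2 s.
2. the medium cover sits flat in the middle of the large one, released (horizontal distance between medium_cover and large_cover below 0.009 m and z of medium_cover in the frame of large_cover between 0.01 and 0.019 m and angle between medium_cover's own z axis and vertical below 0.1 rad and contact force between the fingers and medium_cover below 0.1 N), for 0.2 s.
3. the small cover sits flat in the middle of the medium one, released (horizontal distance between small_cover and medium_cover below 0.009 m and z of small_cover in the frame of medium_cover between 0.01 and 0.019 m and angle between small_cover's own z axis and vertical below 0.1 rad and contact force between the fingers and small_cover below 0.1 N), for 0.2 s.
At the end, for the whole second after the job is handed in: Large cover upright-inverted on the worktop (tilt under 0.08 rad); medium in large and small in medium, each centred within 9 mm, its origin 10 to 19 mm above that of the one below, tilted under 0.10 rad; all released and at rest (all of step 2 and all of step 3 and angle between large_cover's own z axis and vertical below 0.08 rad and height (world z) of large_cover below 0.01 m and linear speed of each of medium_cover, small_cover, large_cover below 0.03 m/s and angular speed of each of medium_cover, small_cover, large_cover below 0.3 rad/s and contact force between the fingers and large_cover below 0.1 N); the robot touches nothing.
It fails at once if a cover is dropped into the nest instead of set down (falling free at over 0.5 m/s) ((horizontal distance between medium_cover and large_cover below 0.06 m and linear speed of medium_cover above 0.5 m/s and contact force between the fingers and medium_cover below 0.1 N) or (horizontal distance between small_cover and medium_cover below 0.06 m and linear speed of small_cover above 0.5 m/s and contact force between the fingers and small_cover below 0.1 N)).
It fails at once if a cover is pressed hard into the nest (over 45 N) (contact force between any of medium_cover, small_cover and large_cover above 45 N or contact force between small_cover and medium_cover above 45 N).
It fails at once if the large cover is shoved more than 50 mm from its place (distance of large_cover from where it was at the start of the episode above 0.05 m).
It fails at once if a bystander is disturbed (moved over 30 mm) (distance of any of syrup_a, syrup_b, ointment_jar, beaker, mortar, spatula from where it was at the start of the episode above 0.03 m).
It also fails if it takes over 64 s, if anything falls off the work surface, if the arm or the gripper's body presses on something with over 40 N, if the wrist force passes 120 N, or if a joint passes its speed limit or range.

## Robot

A 6-joint arm with a two-finger parallel gripper is mounted at the origin on the work surface. World frame = base frame: x ahead of the robot, y to its left, z up, the work surface at z = 0. Lengths are in m, angles in rad, forces in N, time in s.
With the tool pointing down it reaches from about 0.325 to 0.775 m from the base axis. Payload 5.5 kg.
Tool frame: the origin (TCP) lies midway between the tips of the shut fingers; the grasp point (between the pads) lies r.hold_point_z behind it (r.hold_point_z is the distance from the TCP to the grasp point, in m); z points along the fingers, y is the line along which they close (so a half turn about z gives the same grasp; the last joint's range is limited). The gripper opens to 88 mm and grips with 3 to 60 N. Pads are 20 mm wide; open, the fingers measure 115 mm over their backs; the gripper's body (75 mm by 178 mm) begins 61 mm behind the grasp point.
Start: joints at [1.213, 0.091, 1.231, -0, 1.82, -0.057], TCP at [0.178, 0.573, 0.223] pointing down, gripper open.
Joint ranges: [-2.87, 2.87], [-0.86, 2.18], [0.17, 2.46], [-1.51, 4.65], [0.06, 2.69], [-2.65, 2.65]. Speed limits (rad/s): [2.57, 2.57, 3.01, 3.14, 3.14, 3.14].

## Interface

Orientations are given as a rotation vector (axis times angle).
In Python, from cell import r, viewer gives the robot as it stands.
- The arm moves only by the tool servo_tool, never from a script. Its argument "moves" is a list of rows, each a list of 7 numbers: the turn, a rotation vector about the world's x, y, z in degrees, then the shift along the world's x, y, z in m, then the opening, from 0 (shut) to 1 (fully open). In form: [[ax, ay, az, x, y, z, gripper], ...]. A call has 1 to 5 rows; each row shifts and turns the commanded pose from where the row before left it; what a row does not reach is not made up. A row lasts 1/12 s, in which the tool goes at most 41.7 mm and 7.16 degrees, less where a joint would pass 70% of its speed; a pose out of reach is approached as far as the arm can. A call is refused whole if a number of a shift passes 0.0417 or a number of a turn 7.16, either way. A call with a gripper value outside its range is refused whole. The fingers move at their own pace and stop on an object; "newtons" is the grip in N (left out, the last holds). Time passes only in rows, so rows that do not move let the fingers close. It gives the time, the measured TCP pose, the force, the opening and the grip force at its end, in the units of the state.
- r.get_obs(): the state, without advancing time (a new reading comes with each control period).
- viewer.read_camera(name): name is "scene" or "top"; returns a dict with "color" (420x560x3 uint8, red, green, blue), "camera_matrix" (3x3 intrinsics, pixels), "extrinsics" (4x4, takes a point from world to camera coordinates). Camera axes: x right, y up, looking along -z (the intrinsics and any distortion apply to the point x, -y, -z); pixel columns grow to the right and rows downward; lengths in m; the calibration is good to about 2 mm. A picture is of the moment at which its call begins. There is no depth.
- r.job_done(): hands the job in; it is judged then, once.
The state is a dict: "t": time; "joint_pos": joint angles; "joint_vel": joint speeds; "tau": joint torques, N m; "position": TCP position; "ee_rot": TCP orientation; "force": force on the tool from outside, world axes, zero at the start; "torque": the same for the moment, N m; "finger_gap": finger opening in m; "gripper_force": force on a finger pad.
Only numpy, scipy, OpenCV 4.12 (cv2) and the standard library are available. Lean on these libraries where they do the work, as an engineer would, in place of code of your own. Each camera call takes 0.05 s, during which the arm holds its last target. There are 200 camera calls.

## Working session

There is one attempt and no reset: what is moved stays moved. The work goes in short steps, Python scripts to look and compute and a tool call to move; the robot and the scene stay as the last step left them, time stands still between calls to the robot, and variables do not carry over. Pictures are saved under pics/ and viewed, at most 10 in all, crops included, and the job is handed in when it is done.

Besides the shell and the picture viewer there is one more tool, called as a command line: name --pt "numbers of a row" for each row, then --argument value for the rest. servo_tool: Moves the arm, as the interface text tells. Its arguments: {"type":"object","properties":{"moves":{"type":"array","items":{"type":"array","items":{"type":"number"}}},"newtons":{"type":"number"}},"required":["moves"]}

```bash
mkdir -p pics; ls; cat > h.py <<'E'
import numpy as np, cv2
from cell import r, viewer
def cam(n):
    c=viewer.read_camera(n); return c
def proj(c,P):
    P=np.atleast_2d(P); E=np.array(c["extrinsics"]); K=np.array(c["camera_matrix"])
    q=P@E[:3,:3].T+E[:3,3]; q=q*[1,-1,-1]; u=q@K.T; return u[:,:2]/u[:,2:]
def ray(c,uv,z):
    E=np.array(c["extrinsics"]); K=np.array(c["camera_matrix"]); uv=np.atleast_2d(uv).astype(float)
    d=np.c_[uv,np.ones(len(uv))]@np.linalg.inv(K).T*[1,-1,-1]
    R=E[:3,:3]; o=-R.T@E[:3,3]; d=d@R
    return o+d*((z-o[2])/d[:,2])[:,None]
def save(c,n): cv2.imwrite(f"pics/{n}.png",c["color"][:,:,::-1])
E
python3 - <<'E'
from h import *
for n in("top","scene"):
    c=cam(n); save(c,n+"0"); E=np.array(c["extrinsics"]); print(n,-E[:3,:3].T@E[:3,3],E[:3,:3].round(3).tolist(),np.array(c["camera_matrix"]).round(1).tolist(),[k for k in c])
o=r.get_obs(); print(o["t"],o["position"],o["ee_rot"],o["force"],o["finger_gap"],r.hold_point_z)
E
```

```text
pics
top [0.3581938  0.02684268 1.32524483] [[-0.011, -1.0, -0.009], [0.981, -0.012, 0.196], [-0.196, -0.006, 0.981]] [[398.5, 0.0, 279.8], [0.0, 398.5, 214.8], [0.0, 0.0, 1.0]] ['color', 'camera_matrix', 'extrinsics']
scene [1.50862218 0.82820638 1.02203019] [[-0.657, 0.754, -0.006], [-0.442, -0.378, 0.813], [0.611, 0.537, 0.582]] [[511.3, 0.0, 284.5], [0.0, 511.3, 205.0], [0.0, 0.0, 1.0]] ['color', 'camera_matrix', 'extrinsics']
0.1 [0.1776819  0.57281326 0.22161155] [-4.70609257e-01 -3.10579140e+00  2.70911988e-03] [-0.38312678  0.35023082  0.20891846] 0.08752035945374123 0.0187
```

View pics/top0.png

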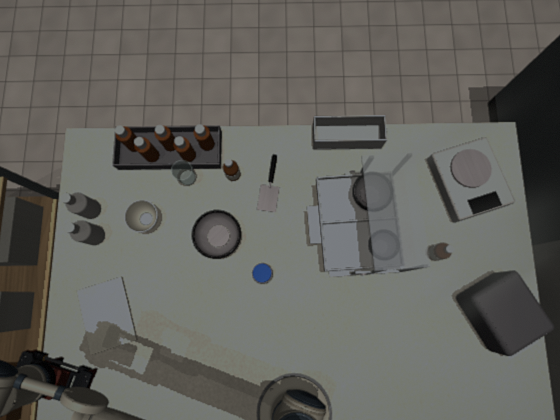

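View pics/scene0.png

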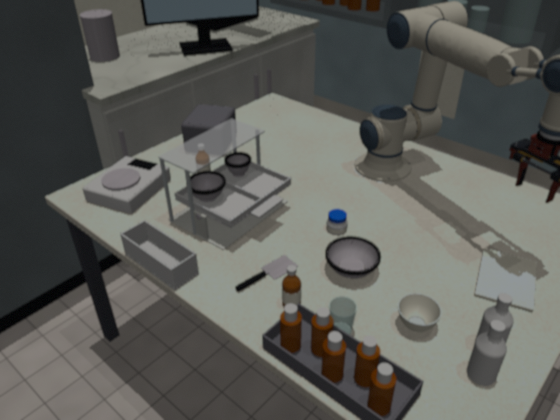

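The top view shows the large cover near (217,234), the lip at (313,225), the medium cover at (373,191) in the far lane, the small cover at (384,245) in the near lane, and the jar at (262,273). The scene view agrees. Next I'll enlarge the top view to get exact tray edges.

```bash
python3 - <<'E'
from h import *
c=cam("top"); im=c["color"][140:300,190:420]
im=cv2.resize(im,None,fx=3.4,fy=3.4,interpolation=cv2.INTER_CUBIC)
cv2.imwrite("pics/crop0.png",cv2.convertScaleAbs(im[:,:,::-1],alpha=1.3))
# large cover: dark pixels
g=cv2.cvtColor(c["color"],cv2.COLOR_RGB2GRAY)
m=np.zeros_like(g); m[200:268,185:249]=(g[200:268,185:249]<110)*255
cs,_=cv2.findContours(m,cv2.RETR_EXTERNAL,cv2.CHAIN_APPROX_NONE); k=max(cs,key=cv2.contourArea)
e=cv2.fitEllipse(k); print(e)
for z in (.056,.062):
    P=ray(c,k[:,0],z); (cx,cy),rad=cv2.minEnclosingCircle(P[:,:2].astype(np.float32)); A=np.c_[2*P[:,:2],np.ones(len(P))]; s=np.linalg.lstsq(A,(P[:,:2]**2).sum(1),rcond=None)[0]
    print(z,cx,cy,rad,s[:2],np.sqrt(s[2]+s[0]**2+s[1]**2))
b=c["color"].astype(int); m=((b[:,:,2]-b[:,:,0])>60); ys,xs=np.nonzero(m); print("jar",ray(c,[xs.mean(),ys.mean()],.06),len(xs))
# same in the scene view
c=cam("scene"); g=cv2.cvtColor(c["color"],cv2.COLOR_RGB2GRAY)
im=c["color"][110:300,150:400]; cv2.imwrite("pics/crop1.png",cv2.resize(im,None,fx=3.15,fy=3.15,interpolation=cv2.INTER_CUBIC)[:,:,::-1])
E
```

```text
((216.349365234375, 234.15122985839844), (49.78178787231445, 50.69564437866211), 98.99158477783203)
0.056 0.5511703491210938 0.23919975757598877 0.08445919305086136 [0.55150614 0.24017715] 0.08136829667852191
0.062 0.550258219242096 0.23819579184055328 0.08406034857034683 [0.55059231 0.23916867] 0.08098365080970062
jar [[0.42624079 0.09446343 0.06      ]] 254
```

View pics/crop0.png

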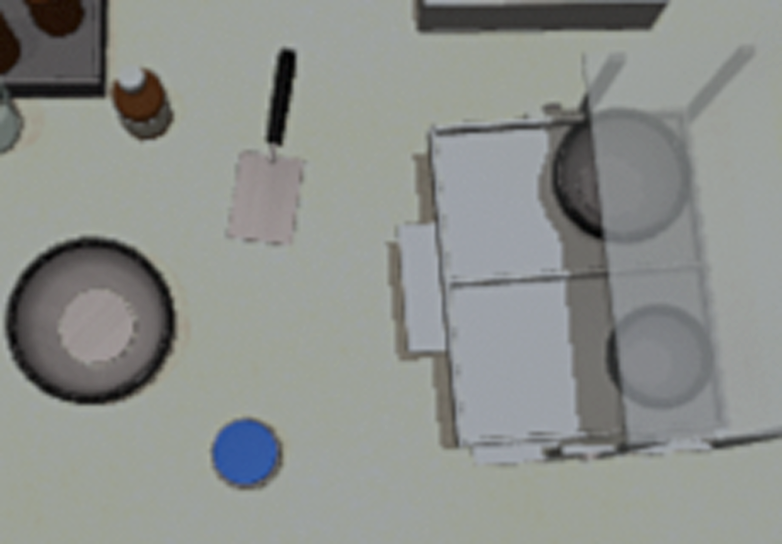

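```bash
python3 - <<'E'
from h import *
c=cam("top")
def p(u,v,z): return ray(c,[u/3.4+190,v/3.4+140],z)[0]
for z in(.095,.117):
    a,b,d,e=[p(*q,z) for q in((397,226),(408,353),(436,222),(446,351))]
    v=b-a; print(z,"lip",a[:2],b[:2],d[:2],e[:2],np.linalg.norm(v),np.linalg.norm(d-a))
    yx=-v/np.linalg.norm(v) # tray +y (far, +x world)
    print("yaw of tray x axis",np.degrees(np.arctan2(yx[1],yx[0]))-90)
    mid=(a+b)/2; xx=np.array([yx[1],-yx[0],0]); print("tray_floor est",mid+xx*.156)
for z in(.117,):
    a,b=p(432,128,z),p(456,446,z); v=a-b; print("wall",a,b,np.linalg.norm(v),np.degrees(np.arctan2(v[1],v[0])))
    a,b=p(450,284,z),p(608,270,z); v=b-a; print("divider",a,b,np.degrees(np.arctan2(v[1],v[0])))
a,b,d,e=[p(*q,.246) for q in((625,448),(722,427),(685,112),(589,112))]; print("hood",a,b,d,e,np.linalg.norm(b-a),np.linalg.norm(b-d),(a+b+d+e)/4)
# medium, small rim circles z=.095+.056
for n,(u,v),w in(("med",(622,175),(553,690)),("small",(660,356),(607,713))): 
    print(n,p(u,v,.151),np.linalg.norm(p(w[0],v,.151)-p(w[1],v,.151)))
E
```

```text
0.095 lip [ 0.62950681 -0.05062305] [ 0.51080377 -0.05780423] [ 0.63285407 -0.08694208] [ 0.5122266  -0.09248554] 0.11892005866071516 0.036472946770736786
yaw of tray x axis -86.53799752415944
tray_floor est [ 0.57957559 -0.20992895  0.095     ]
0.117 lip [ 0.62465502 -0.04923776] [ 0.5080747  -0.05629052] [ 0.62794242 -0.08490731] [ 0.50947209 -0.09035164] 0.11679345651740462 0.035820714946694476
yaw of tray x axis -86.53799752415944
tray_floor est [ 0.57578517 -0.20847945  0.117     ]
wall [ 0.71712446 -0.0838473   0.117     ] [ 0.42500543 -0.09655855  0.117     ] 0.2923954565487954 2.4915944396884195
divider [ 0.57034048 -0.0958581   0.117     ] [ 0.58144992 -0.23918794  0.117     ] -85.5678852292774
hood [ 0.41481181 -0.21639664  0.246     ] [ 0.43039081 -0.29380718  0.246     ] [ 0.68976708 -0.28161082  0.246     ] [ 0.6908329  -0.20231972  0.246     ] 0.07896263184275205 0.25966285524763244 [ 0.55645065 -0.24853359  0.246     ]
med [ 0.66120318 -0.2488584   0.151     ] 0.12200060748105786
small [ 0.49864736 -0.27265351  0.151     ] 0.09188117603508386
```

View pics/crop1.png

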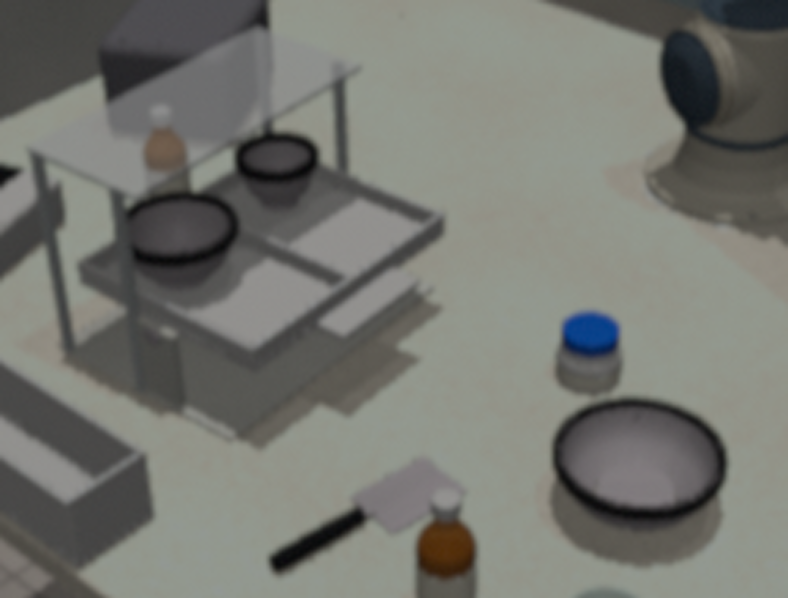

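The lip sits below the wall top: taking z≈0.095 gives a measured width of 119 mm, against 120 given. The estimates are:
- Tray centre is about (0.5785, -0.21), with its x axis at about -86.7°.
- Large cover is at (0.551, 0.2395), with a rim radius of 81 mm against 80 given.
- Medium cover is in the far lane at y=+80 mm, and small is in the near lane at y=-83 mm.

I'll press the lip with shut fingers at tray (-149, -8) mm, which stays clear of both rims.

servo_tool --pt "0 0 -3.47 0.0192 -0.0318 -0.004 0" --pt "0 0 -3.47 0.0192 -0.0318 -0.004 0" --pt "0 0 -3.47 0.0192 -0.0318 -0.004 0" --pt "0 0 -3.47 0.0192 -0.0318 -0.004 0" --pt "0 0 -3.47 0.0192 -0.0318 -0.004 0" --newtons 20

```text
t: 0.67
position: [0.2742, 0.4125, 0.2022]
ee_rot: [0.937, 2.998, -0.0]
force: [1.2, -0.2, 0.8]
finger_gap: 0.0581
gripper_force: 0.0
```

servo_tool --pt "0 0 -3.47 0.0192 -0.0318 -0.004 0" --pt "0 0 -3.47 0.0192 -0.0318 -0.004 0" --pt "0 0 -3.47 0.0192 -0.0318 -0.004 0" --pt "0 0 -3.47 0.0192 -0.0318 -0.004 0" --pt "0 0 -3.47 0.0192 -0.0318 -0.004 0"

```text
t: 1.08
position: [0.3702, 0.2534, 0.1825]
ee_rot: [1.379, 2.822, 0.001]
force: [0.4, 0.7, 0.1]
finger_gap: 0.0244
gripper_force: 0.0
```

servo_tool --pt "0 0 -3.47 0.0192 -0.0318 -0.004 0" --pt "0 0 -3.47 0.0192 -0.0318 -0.004 0" --pt "0 0 -3.47 0.0192 -0.0318 -0.004 0" --pt "0 0 -3.47 0.0192 -0.0318 -0.004 0" --pt "0 0 -3.47 0.0192 -0.0318 -0.004 0"

```text
t: 1.5
position: [0.4663, 0.0943, 0.1626]
ee_rot: [1.79, 2.582, 0.001]
force: [0.7, 0.3, -0.4]
finger_gap: 0.0002
gripper_force: 0.0
```

servo_tool --pt "0 0 -3.47 0.0192 -0.0318 -0.004 0" --pt "0 0 -3.47 0.0192 -0.0318 -0.004 0" --pt "0 0 -3.47 0.0192 -0.0318 -0.004 0" --pt "0 0 -3.47 0.0192 -0.0318 -0.004 0" --pt "0 0 -3.47 0.0192 -0.0318 -0.004 0"

```text
t: 1.92
position: [0.5624, -0.0648, 0.1424]
ee_rot: [2.159, 2.282, 0.0]
force: [0.4, 0.9, 0.4]
finger_gap: 0.0008
gripper_force: 0.0
```

servo_tool --pt "0 0 0 0 0.001 -0.012 0" --pt "0 0 0 0 0.001 -0.012 0" --pt "0 0 0 0 0.001 -0.01 0" --pt "0 0 0 0 0 -0.008 0" --pt "0 0 0 0 0 -0.006 0"

```text
t: 2.33
position: [0.5609, -0.0586, 0.0937]
ee_rot: [-2.152, -2.287, 0.001]
force: [-2.1, 1.0, 3.9]
finger_gap: 0.0002
gripper_force: 2.0
```

servo_tool --pt "0 0 0 0 0 -0.005 0" --pt "0 0 0 0 0 -0.005 0" --pt "0 0 0 0 -0.001 -0.005 0" --pt "0 0 0 0 -0.001 -0.005 0" --pt "0 0 0 0 -0.001 -0.005 0"

```text
t: 2.75
position: [0.5623, -0.0624, 0.0699]
ee_rot: [2.154, 2.286, 0.003]
force: [-0.6, 2.7, 3.2]
finger_gap: 0.0004
gripper_force: 2.0
```

servo_tool --pt "0 0 0 0 -0.001 -0.005 0" --pt "0 0 0 0 -0.001 -0.005 0" --pt "0 0 0 0 -0.001 -0.005 0" --pt "0 0 0 0 -0.002 -0.005 0" --pt "0 0 0 0 -0.002 -0.004 0"

```text
t: 3.17
position: [0.5619, -0.0701, 0.045]
ee_rot: [2.155, 2.286, 0.0]
force: [1.1, 2.5, 2.5]
finger_gap: 0.0006
gripper_force: 1.8
```

servo_tool --pt "0 0 0 0 -0.002 -0.004 0" --pt "0 0 0 0 -0.002 -0.004 0" --pt "0 0 0 0 -0.002 -0.003 0" --pt "0 0 0 0 -0.001 -0.003 0" --pt "0 0 0 0 0 -0.002 0"

```text
t: 3.58
position: [0.5614, -0.0774, 0.0308]
ee_rot: [-2.156, -2.285, 0.001]
force: [-7.3, 2.5, 18.7]
finger_gap: 0.0009
gripper_force: 8.9
```

```bash
python3 - <<'E'
from h import *
a=cam("top")["color"][140:300,260:420]; b=cam("scene")["color"][110:270,150:310]
im=np.hstack([a,b]); cv2.imwrite("pics/p2.png",cv2.resize(im,None,fx=2.5,fy=2.5,interpolation=cv2.INTER_CUBIC)[:,:,::-1])
o=r.get_obs(); print(o["position"],o["force"])
E
```

```text
[ 0.56140367 -0.07738537  0.03099026] [-5.088006    2.73093033 10.87336217]
```

View pics/p2.png

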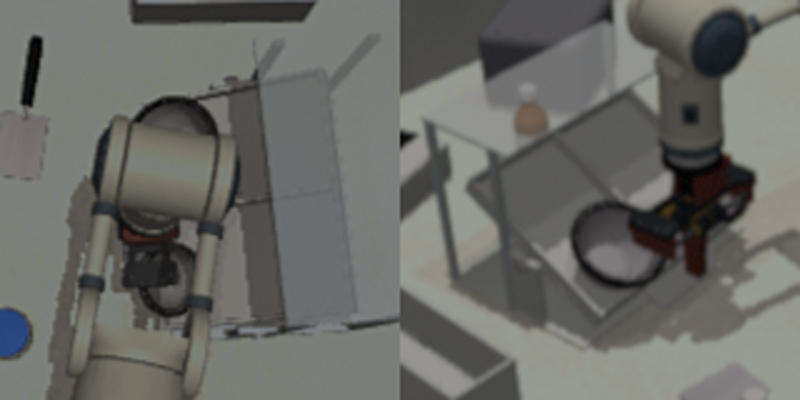

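Both covers have slid to the lip end, and the 18 N reading says the tray is on its stop. I'll retreat up and away, turn the tool +90° and look again with the view clear.

servo_tool --pt "0 0 0 0 0.004 0.01 0" --pt "0 0 0 0 0.01 0.025 0" --pt "0 0 0 0 0.01 0.03 0" --pt "0 0 0 0 0.01 0.035 0" --pt "0 0 0 0 0.01 0.035 0"

```text
t: 4.1
position: [0.5609, -0.0329, 0.1651]
ee_rot: [-2.155, -2.284, 0.003]
force: [0.4, -0.3, -0.1]
finger_gap: 0.0004
gripper_force: 0.0
```

servo_tool --pt "0 0 6 -0.008 0.012 0.006 0.4" --pt "0 0 6 -0.008 0.012 0.006 0.4" --pt "0 0 6 -0.008 0.012 0.006 0.4" --pt "0 0 6 -0.008 0.012 0.006 0.4" --pt "0 0 6 -0.008 0.012 0.006 0.4"

```text
t: 4.52
position: [0.5211, 0.0272, 0.1946]
ee_rot: [-1.484, -2.769, 0.002]
force: [-0.3, -0.2, -1.1]
finger_gap: 0.0303
gripper_force: 0.0
```

servo_tool --pt "0 0 6 -0.008 0.012 0 0.4" --pt "0 0 6 -0.008 0.012 0 0.4" --pt "0 0 6 -0.008 0.012 0 0.4" --pt "0 0 6 -0.008 0.012 0 0.4" --pt "0 0 6 -0.008 0.012 0 0.4"

```text
t: 4.93
position: [0.4811, 0.0872, 0.1943]
ee_rot: [-0.716, -3.058, 0.002]
force: [-1.1, 0.6, 0.5]
finger_gap: 0.0352
gripper_force: 0.0
```

servo_tool --pt "0 0 6 -0.008 0.012 0 0.4" --pt "0 0 6 -0.008 0.012 0 0.4" --pt "0 0 6 -0.008 0.012 0 0.4" --pt "0 0 6 -0.008 0.012 0 0.4" --pt "0 0 6 -0.008 0.012 0 0.4"

```text
t: 5.35
position: [0.4411, 0.1472, 0.1944]
ee_rot: [0.099, -3.139, 0.002]
force: [-0.0, 0.1, 0.1]
finger_gap: 0.0348
gripper_force: 0.0
```

```bash
python3 - <<'E'
from h import *
a=cam("top")["color"][140:300,250:420]; b=cam("scene")["color"][110:270,150:320]
im=np.hstack([a,b]); cv2.imwrite("pics/p3.png",cv2.convertScaleAbs(cv2.resize(im,None,fx=2.35,fy=2.35,interpolation=cv2.INTER_CUBIC)[:,:,::-1],alpha=1.3))
o=r.get_obs(); print(o["position"],o["force"],o["ee_rot"],o["joint_pos"])
E
```

```text
[0.44091115 0.14789975 0.19460097] [ 0.76274594  0.02589589 -0.34396155] [ 9.73039056e-02 -3.13967997e+00  5.40825909e-04] [ 2.50658249e-01 -2.77707093e-01  1.62655393e+00 -2.54029203e-04
  1.79321631e+00 -1.38215755e+00]
```

View pics/p3.png

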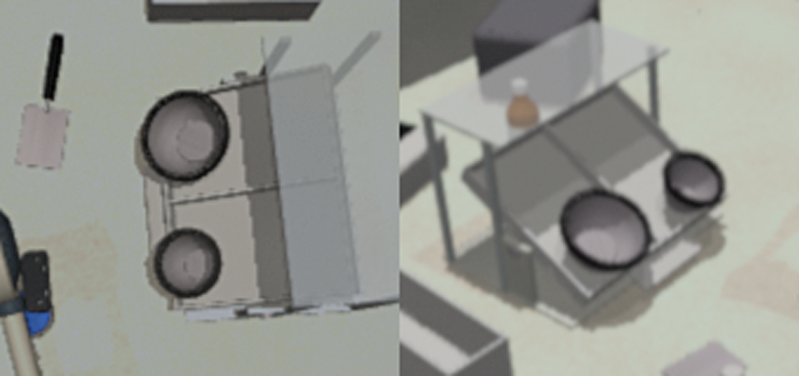

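The tray is on its stop, with the medium cover far and the small one near, both unobstructed. I'll measure both rims in the two views, intersecting rays with the tilted rim plane.

```bash
cat >> h.py <<'E'
def rayd(c,uv):
    E=np.array(c["extrinsics"]); K=np.array(c["camera_matrix"]); uv=np.atleast_2d(uv).astype(float)
    d=np.c_[uv,np.ones(len(uv))]@np.linalg.inv(K).T*[1,-1,-1]
    R=E[:3,:3]; d=d@R; return -R.T@E[:3,3], d/np.linalg.norm(d,axis=1)[:,None]
def band(c,box,th=70):
    u0,v0,u1,v1=box; g=cv2.cvtColor(c["color"],cv2.COLOR_RGB2GRAY); m=np.zeros_like(g); m[v0:v1,u0:u1]=(g[v0:v1,u0:u1]<th)*255
    cs,_=cv2.findContours(m,cv2.RETR_EXTERNAL,cv2.CHAIN_APPROX_NONE); return cv2.convexHull(max(cs,key=lambda k:len(k)))[:,0]
def onplane(c,uv,p,n):
    o,d=rayd(c,uv); return o+d*(((p-o)@n)/(d@n))[:,None]
def circ(c,uv,p,n):   # circle fit in plane through p with normal n
    P=onplane(c,uv,p,n); e1=np.cross(n,[1,0,0.]); e1/=np.linalg.norm(e1); e2=np.cross(n,e1)
    q=np.c_[(P-p)@e1,(P-p)@e2]; s=np.linalg.lstsq(np.c_[2*q,np.ones(len(q))],(q**2).sum(1),rcond=None)[0]
    return p+s[0]*e1+s[1]*e2, np.sqrt(s[2]+s[0]**2+s[1]**2)
def tri(cs,uvs):
    A=np.zeros((3,3)); b=np.zeros(3)
    for c,u in zip(cs,uvs):
        o,d=rayd(c,u); M=np.eye(3)-np.outer(d[0],d[0]); A+=M; b+=M@o
    return np.linalg.solve(A,b)
E
python3 - <<'E'
from h import *
t=cam("top"); s=cam("scene"); s_=2.35
n=np.array([-.028,.478,.878]); n/=np.linalg.norm(n); T=np.array([.5785,-.21,.095]); ex=np.array([.058*.878,-.998*.878,.479]); ey=np.array([.998,.058,0])
bx={"med":((308,176,350,220),(152+64,186,152+110,228)),"small":((313,234,346,268),(260,172,292,202))}
for k,(bt,bs) in bx.items():
    ut,us=band(t,bt),band(s,bs)
    et,es=cv2.fitEllipse(ut),cv2.fitEllipse(us); print(k,et,es)
    p=tri((t,s),(et[0],es[0])); print(" tri",p)
    for c,u in((t,ut),(s,us)):
        q,R=circ(c,u,p,n); d=q-T; print("  circ",q,R,"tray",d@ex,d@ey,d@n)
E
```

```text
med ((330.16815185546875, 195.4597625732422), (35.96525955200195, 50.691837310791016), 34.164756774902344) ((237.25119018554688, 208.33116149902344), (34.51443099975586, 41.717918395996094), 130.3767547607422)
 tri [ 0.65736022 -0.11949585  0.1079483 ]
  circ [ 0.66066428 -0.12167847  0.10924193] 0.06864305998333645 tray -0.06638518748217684 0.08712260408587509 0.05241752427515575
  circ [ 0.65151306 -0.11623313  0.10598555] 0.06505846972767437 tray -0.07318245836154398 0.07830551511198518 0.05241752427515574
small ((329.1664123535156, 251.7321014404297), (28.73146629333496, 30.12008285522461), 9.168664932250977) ((273.6662902832031, 187.32699584960938), (25.0610294342041, 28.425050735473633), 134.54510498046875)
 tri [ 0.48564105 -0.11647015  0.0977353 ]
  circ [ 0.48556476 -0.11516771  0.0970238 ] 0.04685464684427612 tray -0.08685945710909135 -0.08724909251142533 0.04970513753592298
  circ [ 0.48606526 -0.11832246  0.09875726] 0.05180057381117724 tray -0.08323931454328867 -0.08693257231270109 0.04970513753592298
```

```bash
python3 - <<'E'
from h import *
t=cam("top"); s=cam("scene")
n=np.array([-.028,.478,.878]); n/=np.linalg.norm(n); T=np.array([.5785,-.21,.095]); ex=np.array([.058*.878,-.998*.878,.479]); ey=np.array([.998,.058,0])
bx={"med":((308,176,349,219),(218,187,262,226)),"small":((313,234,346,268),(260,172,292,202))}
for th in(40,48,56,64):
  for k,(bt,bs) in bx.items():
    try:
      ut,us=band(t,bt,th),band(s,bs,th); et,es=cv2.fitEllipse(ut),cv2.fitEllipse(us)
      p=tri((t,s),(et[0],es[0])); o=[]
      for c,u in((t,ut),(s,us)):
        q,R=circ(c,u,p,n); d=q-T; o+=[R,d@ex,d@ey]
      d=p-T; print(th,k,np.round(et[0]+et[1],1),np.round(es[0]+es[1],1),p.round(4),np.round([d@ex,d@ey,d@n],4),np.round(o,4))
    except Exception as e: print(th,k,e)
im=[]
for c,b in((t,bx["med"][0]),(s,bx["med"][1])):
    g=cv2.cvtColor(c["color"],cv2.COLOR_RGB2GRAY)[b[1]:b[3],b[0]:b[2]]; m=cv2.resize(np.hstack([g*2,(g<48)*np.uint8(255),(g<64)*np.uint8(255)]),(390,150),interpolation=0); im.append(m)
cv2.imwrite("pics/m.png",np.vstack(im))
E
```

```text
40 med [328.5 197.6  35.9  38.8] [237.1 208.   32.3  38.1] [ 0.6537 -0.1176  0.1068] [-0.0715  0.0804  0.0524] [ 0.0612 -0.0718  0.0817  0.0568 -0.0749  0.0831]
40 small [329.4 251.7  27.3  28.7] [273.9 188.2  17.7  25.2] [ 0.4856 -0.1168  0.0945] [-0.0866 -0.0873  0.0467] [ 0.0448 -0.0871 -0.0868  0.0409 -0.0863 -0.0895]
48 med [328.4 197.6  36.2  39.1] [237.1 208.2  32.5  39.1] [ 0.6538 -0.1175  0.1062] [-0.0718  0.0805  0.0519] [ 0.0618 -0.0721  0.0819  0.0612 -0.0721  0.0777]
48 small [329.4 251.6  27.9  28.9] [274.3 186.7  22.1  26.4] [ 0.485  -0.1159  0.1003] [-0.0847 -0.0878  0.0523] [ 0.0452 -0.0848 -0.087   0.0462 -0.0844 -0.0891]
56 med [328.5 197.3  36.   41.4] [237.  208.1  33.2  39.9] [ 0.6546 -0.1176  0.1069] [-0.0714  0.0813  0.0525] [ 0.063  -0.0716  0.0824  0.0626 -0.0721  0.0789]
56 small [329.4 251.6  28.2  29.3] [274.3 187.3  23.4  26.8] [ 0.4852 -0.116   0.0981] [-0.0856 -0.0877  0.0502] [ 0.0458 -0.0857 -0.0869  0.0482 -0.0855 -0.0883]
64 med [328.5 197.3  36.2  42.3] [237.1 208.2  33.7  40.6] [ 0.6544 -0.1176  0.1065] [-0.0716  0.0811  0.0522] [ 0.0636 -0.072   0.0822  0.0635 -0.0725  0.0783]
64 small [329.2 251.7  28.5  29.7] [273.8 187.3  24.7  27.7] [ 0.4856 -0.1164  0.0979] [-0.0854 -0.0873  0.0499] [ 0.0463 -0.0864 -0.0872  0.0507 -0.0832 -0.0871]
```

View pics/m.png

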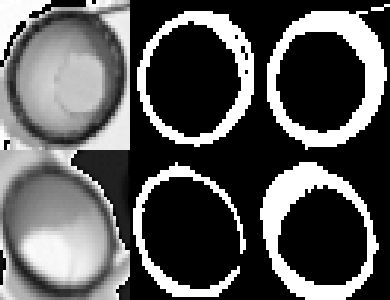

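At threshold 48 the radii match (61.8 mm against 62, and 45–46 mm against 46). Before using the heights, I'll check the two-camera bias on the large cover, whose height is known.

```bash
python3 - <<'E'
from h import *
t=cam("top"); s=cam("scene"); n=np.array([0,0,1.])
for th in(48,60,75):
    ut,us=band(t,(185,200,249,268),th),band(s,(322,234,384,284),th); et,es=cv2.fitEllipse(ut),cv2.fitEllipse(us)
    p=tri((t,s),(et[0],es[0])); print(th,p.round(4),[ (q.round(4),round(R,4)) for q,R in(circ(t,ut,p,n),circ(s,us,p,n),circ(t,ut,np.array([.5,.2,.056]),n),circ(s,us,np.array([.5,.2,.056]),n))])
E
```

```text
48 [0.5587 0.2458 0.057 ] [(array([0.5538, 0.2423, 0.057 ]), np.float64(0.0761)), (array([0.5544, 0.2451, 0.057 ]), np.float64(0.0803)), (array([0.5539, 0.2424, 0.056 ]), np.float64(0.0762)), (array([0.5535, 0.2445, 0.056 ]), np.float64(0.0803))]
60 [0.5509 0.2439 0.05  ] [(array([0.553 , 0.2437, 0.05  ]), np.float64(0.0785)), (array([0.5478, 0.2415, 0.05  ]), np.float64(0.0827)), (array([0.5521, 0.2427, 0.056 ]), np.float64(0.0781)), (array([0.5538, 0.2451, 0.056 ]), np.float64(0.0822))]
75 [0.5191 0.2276 0.0182] [(array([0.5293, 0.233 , 0.0182]), np.float64(0.1055)), (array([0.5188, 0.222 , 0.0182]), np.float64(0.0891)), (array([0.5243, 0.2271, 0.056 ]), np.float64(0.1024)), (array([0.5561, 0.2448, 0.056 ]), np.float64(0.0858))]
```

servo_tool --pt "-2.86 -0.17 0 0.0208 -0.0178 -0.0048 0.4" --pt "-2.86 -0.17 0 0.0208 -0.0178 -0.0048 0.4" --pt "-2.86 -0.17 0 0.0208 -0.0178 -0.0048 0.4" --pt "-2.86 -0.17 0 0.0208 -0.0178 -0.0048 0.4" --pt "-2.86 -0.17 0 0.0208 -0.0178 -0.0048 0.4"

```text
t: 6.17
position: [0.547, 0.0565, 0.1705]
ee_rot: [-0.088, 3.108, -0.395]
force: [-0.0, 0.2, -0.7]
finger_gap: 0.0351
gripper_force: 0.0
```

servo_tool --pt "-2.86 -0.17 0 0.0208 -0.0178 -0.0048 0.4" --pt "-2.86 -0.17 0 0.0208 -0.0178 -0.0048 0.4" --pt "-2.86 -0.17 0 0.0208 -0.0178 -0.0048 0.4" --pt "-2.86 -0.17 0 0.0208 -0.0178 -0.0048 0.4" --pt "-2.86 -0.17 0 0.0208 -0.0178 -0.0048 0.4"

```text
t: 6.58
position: [0.6509, -0.0325, 0.1462]
ee_rot: [-0.086, 3.028, -0.777]
force: [-0.0, 0.3, 0.3]
finger_gap: 0.0351
gripper_force: 0.0
```

servo_tool --pt "0 0 0 0 -0.0072 -0.014 0.4" --pt "0 0 0 0 -0.0072 -0.014 0.4" --pt "0 0 0 0 -0.0072 -0.014 0.4" --pt "0 0 0 0 -0.0072 -0.014 0.4" --pt "0 0 0 0 -0.0065 -0.013 0.4"

```text
t: 7.0
position: [0.6496, -0.0674, 0.0762]
ee_rot: [-0.087, 3.029, -0.774]
force: [-0.5, 0.1, 0.2]
finger_gap: 0.0352
gripper_force: 0.0
```

servo_tool --pt "0 0 0 0 0 0 0.25" --pt "0 0 0 0 0 0 0.25" --pt "0 0 0 0 0 0 0.25" --pt "0 0 0 0 0 0 0.2" --pt "0 0 0 0 0 0 0.15" --newtons 5

```text
t: 7.42
position: [0.6504, -0.0658, 0.079]
ee_rot: [-0.089, 3.026, -0.773]
force: [-0.7, 0.7, -0.9]
finger_gap: 0.0147
gripper_force: 0.0
```

servo_tool --pt "0 0 0 0 0 0 0" --pt "0 0 0 0 0 0 0" --pt "0 0 0 0 0 0 0" --pt "0 0 0 0 0 0 0" --pt "0 0 0 0 0 0 0"

```text
t: 7.83
position: [0.6501, -0.0664, 0.0784]
ee_rot: [-0.088, 3.027, -0.774]
force: [0.6, -1.9, 2.3]
finger_gap: 0.0088
gripper_force: 5.1
```

servo_tool --pt "0 0 0 0 0 0 0" --pt "0 0 0 0 0 0 0" --pt "0 0 0 0 0 0 0" --pt "0 0 0 0 0.001 0.002 0" --pt "0 0 0 0 0.002 0.004 0" --newtons 55

```text
t: 8.25
position: [0.6492, -0.0634, 0.0827]
ee_rot: [-0.089, 3.03, -0.773]
force: [-0.9, -0.1, -2.3]
finger_gap: 0.0076
gripper_force: 54.1
```

servo_tool --pt "0 0 0 0 0.003 0.006 0" --pt "0 0 0 0 0.004 0.008 0" --pt "0 0 0 0 0.005 0.01 0" --pt "0 0 0 0 0.005 0.01 0" --pt "0 0 0 0 0.005 0.01 0"

```text
t: 8.67
position: [0.6499, -0.0403, 0.1289]
ee_rot: [-0.09, 3.028, -0.772]
force: [-0.7, -0.2, -1.6]
finger_gap: 0.0078
gripper_force: 54.1
```

servo_tool --pt "0 0 0 0 0.008 0.016 0" --pt "0 0 0 0 0.008 0.016 0" --pt "0 0 0 0 0.008 0.016 0" --pt "0 0 0 0 0.008 0.016 0" --pt "0 0 0 0 0.008 0.016 0"

```text
t: 9.08
position: [0.6498, -0.0001, 0.2095]
ee_rot: [-0.089, 3.027, -0.772]
force: [0.2, 0.8, -1.6]
finger_gap: 0.0076
gripper_force: 54.1
```

servo_tool --pt "1.91 0.11 0 -0.0068 0.0199 -0.0013 0" --pt "1.91 0.11 0 -0.0068 0.0199 -0.0013 0" --pt "1.91 0.11 0 -0.0068 0.0199 -0.0013 0" --pt "1.91 0.11 0 -0.0068 0.0199 -0.0013 0" --pt "1.91 0.11 0 -0.0068 0.0199 -0.0013 0"

```text
t: 9.5
position: [0.6154, 0.0999, 0.2023]
ee_rot: [-0.091, 3.086, -0.516]
force: [0.8, -0.7, -2.0]
finger_gap: 0.0072
gripper_force: 54.1
```

servo_tool --pt "1.91 0.11 0 -0.0068 0.0199 -0.0013 0" --pt "1.91 0.11 0 -0.0068 0.0199 -0.0013 0" --pt "1.91 0.11 0 -0.0068 0.0199 -0.0013 0" --pt "1.91 0.11 0 -0.0068 0.0199 -0.0013 0" --pt "1.91 0.11 0 -0.0068 0.0199 -0.0013 0"

```text
t: 9.92
position: [0.5814, 0.1993, 0.1959]
ee_rot: [-0.093, 3.123, -0.257]
force: [0.9, 0.2, -2.7]
finger_gap: 0.0075
gripper_force: 54.1
```

servo_tool --pt "1.91 0.11 0 -0.0068 0.0199 -0.0013 0" --pt "1.91 0.11 0 -0.0068 0.0199 -0.0013 0" --pt "1.91 0.11 0 -0.0068 0.0199 -0.0013 0" --pt "1.91 0.11 0 -0.0068 0.0199 -0.0013 0" --pt "1.91 0.11 0 -0.0068 0.0199 -0.0013 0"

```text
t: 10.33
position: [0.5473, 0.2987, 0.1894]
ee_rot: [-0.093, 3.138, 0.004]
force: [0.6, 0.2, -2.1]
finger_gap: 0.0077
gripper_force: 54.1
```

```bash
python3 - <<'E'
from h import *
from scipy.spatial.transform import Rotation as Ro
t=cam("top"); s=cam("scene"); o=r.get_obs(); R=Ro.from_rotvec(o["ee_rot"]).as_matrix(); print(o["position"],R.round(4).tolist(),o["force"],o["joint_pos"])
im=np.hstack([t["color"][170:290,160:300],s["color"][170:290,270:410]])
cv2.imwrite("pics/p4.png",cv2.convertScaleAbs(cv2.resize(im,None,fx=2.8,fy=2.8,interpolation=cv2.INTER_CUBIC)[:,:,::-1],alpha=1.4))
E
```

```text
[0.5467112  0.2994403  0.18910506] [[-0.9981, -0.0614, 0.0013], [-0.0614, 0.9981, 0.0026], [-0.0014, 0.0025, -1.0]] [ 0.88380569 -0.31391687 -2.37988521] [ 0.44549763  0.14783978  1.22873833  0.00184338  1.76273784 -1.18642969]
```

View pics/p4.png

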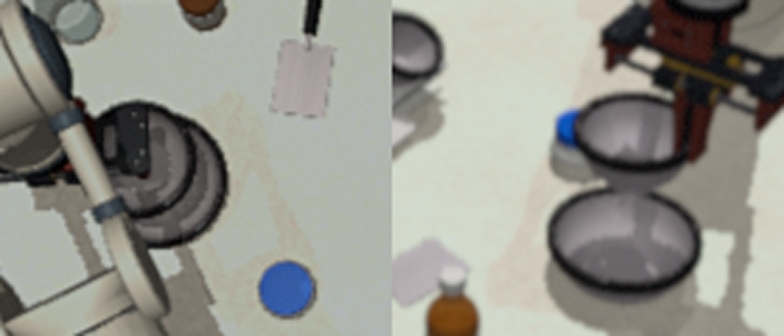

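The medium cover is held level over the large one. Next I'll measure both rims relative to each other, using radial edge samples and a robust circle fit in each view.

```bash
cat >> h.py <<'E'
from scipy.optimize import least_squares
from scipy.ndimage import map_coordinates
def rim(c,cx,cy,z,R,w=.012,it=4,n=np.array([0,0,1.])):
    "outer dark->bright edge of a rim circle at height z; returns centre, radius, inlier share"
    g=cv2.cvtColor(c["color"],cv2.COLOR_RGB2GRAY).astype(float); a=np.radians(np.arange(0,360,3)); rr=np.arange(R-w,R+w,.0005)
    n=n/np.linalg.norm(n); e1=np.cross([0,1.,0],n); e1/=np.linalg.norm(e1); e2=np.cross(n,e1); C=np.array([cx,cy,z],float)
    for _ in range(it):
        D=np.cos(a)[:,None]*e1+np.sin(a)[:,None]*e2
        P=C+D[:,None]*rr[None,:,None]; uv=proj(c,P.reshape(-1,3)); G=map_coordinates(g,[uv[:,1],uv[:,0]],order=1).reshape(len(a),-1)
        G=cv2.GaussianBlur(G,(9,1),2); d=np.gradient(G,axis=1); i=d.argmax(1); ok=(d.max(1)>.8)
        q=D*rr[i][:,None]; q=np.c_[q@e1,q@e2][ok]
        f=lambda p:np.hypot(q[:,0]-p[0],q[:,1]-p[1])-p[2]
        s=least_squares(f,[0,0,R],loss="cauchy",f_scale=.001); C=C+s.x[0]*e1+s.x[1]*e2
    return C.round(4),round(s.x[2],4),round((abs(f(s.x))<.0015).mean(),2),int(ok.sum())
E
python3 - <<'E'
from h import *
t=cam("top"); s=cam("scene")
for n,c in(("top",t),("scene",s)):
    for z in(.053,.059): print(n,"large",z,rim(c,.552,.242,z,.08))
    for z in(.19,.196): print(n,"med",z,rim(c,.55,.242,z,.062))
E
```

```text
top large 0.053 (array([0.5513, 0.2407, 0.053 ]), np.float64(0.0796), np.float64(0.5), 106)
top large 0.059 (array([0.5504, 0.2392, 0.059 ]), np.float64(0.0789), np.float64(0.52), 106)
top med 0.19 (array([0.5514, 0.2423, 0.19  ]), np.float64(0.0626), np.float64(0.63), 112)
top med 0.196 (array([0.5504, 0.2413, 0.196 ]), np.float64(0.0623), np.float64(0.64), 112)
scene large 0.053 (array([0.5487, 0.2423, 0.053 ]), np.float64(0.0822), np.float64(0.51), 112)
scene large 0.059 (array([0.5544, 0.246 , 0.059 ]), np.float64(0.0815), np.float64(0.53), 112)
scene med 0.19 (array([0.5479, 0.2434, 0.19  ]), np.float64(0.0658), np.float64(0.63), 114)
scene med 0.196 (array([0.5548, 0.2476, 0.196 ]), np.float64(0.0653), np.float64(0.62), 114)
```

Large and medium agree to under 2 mm, with the large about 1.5 mm to -y. I'll lower in stages.

servo_tool --pt "0 0 0 0 -0.0015 -0.015 0" --pt "0 0 0 0 0 -0.022 0" --pt "0 0 0 0 0 -0.022 0" --pt "0 0 0 0 0 -0.02 0" --pt "0 0 0 0 0 -0.015 0"

```text
t: 10.95
position: [0.5477, 0.2946, 0.0923]
ee_rot: [0.091, -3.14, 0.002]
force: [0.1, -0.4, -1.7]
finger_gap: 0.0074
gripper_force: 54.6
```

servo_tool --pt "0 0 0 0 0 -0.008 0" --pt "0 0 0 0 0 -0.005 0" --pt "0 0 0 0 0 -0.003 0" --pt "0 0 0 0 0 -0.002 0" --pt "0 0 0 0 0 -0.001 0"

```text
t: 11.37
position: [0.5483, 0.2958, 0.0761]
ee_rot: [-0.092, 3.138, 0.002]
force: [-0.6, 0.1, -2.0]
finger_gap: 0.0077
gripper_force: 54.6
```

servo_tool --pt "0 0 0 0 0 -0.001 0" --pt "0 0 0 0 0 -0.001 0" --pt "0 0 0 0 0 -0.001 0" --pt "0 0 0 0 0 -0.001 0" --pt "0 0 0 0 0 -0.001 0"

```text
t: 11.78
position: [0.5478, 0.2958, 0.0702]
ee_rot: [-0.092, 3.139, 0.001]
force: [0.3, 0.9, -2.0]
finger_gap: 0.0076
gripper_force: 54.6
```

servo_tool --pt "0 0 0 0 0 -0.001 0" --pt "0 0 0 0 0 -0.001 0" --pt "0 0 0 0 0 -0.001 0" --pt "0 0 0 0 0 0 0" --pt "0 0 0 0 0 0 0"

```text
t: 12.2
position: [0.5478, 0.2958, 0.0671]
ee_rot: [-0.092, 3.139, 0.001]
force: [0.0, 0.6, -2.2]
finger_gap: 0.0075
gripper_force: 54.6
```

servo_tool --pt "0 0 0 0 0 -0.001 0" --pt "0 0 0 0 0 0 0" --pt "0 0 0 0 0 -0.001 0" --pt "0 0 0 0 0 0 0" --pt "0 0 0 0 0 0 0"

```text
t: 12.62
position: [0.548, 0.296, 0.0657]
ee_rot: [-0.092, 3.138, 0.002]
force: [-1.2, 1.5, 1.7]
finger_gap: 0.0075
gripper_force: 54.8
```

```bash
python3 - <<'E'
from h import *
t=cam("top"); s=cam("scene"); o=r.get_obs(); print(o["position"],o["force"])
for n,c in(("top",t),("scene",s)):
    print(n,"large",rim(c,.552,.242,.056,.08,.007))
    for z in(.068,.072,): print(n,"med",z,rim(c,.55,.242,z,.062,.006))
im=np.hstack([t["color"][190:280,170:270],s["color"][205:295,300:400]])
cv2.imwrite("pics/p5.png",cv2.convertScaleAbs(cv2.resize(im,None,fx=4,fy=4,interpolation=cv2.INTER_CUBIC)[:,:,::-1],alpha=1.4))
E
```

```text
[0.54801333 0.29598821 0.06568885] [-0.03963046  1.12530233  2.29354172]
top large (array([0.5517, 0.2407, 0.056 ]), np.float64(0.0796), np.float64(0.8), 110)
top med 0.068 (array([0.5524, 0.2385, 0.068 ]), np.float64(0.0625), np.float64(0.82), 98)
top med 0.072 (array([0.5518, 0.2379, 0.072 ]), np.float64(0.0623), np.float64(0.83), 98)
scene large (array([0.5518, 0.2439, 0.056 ]), np.float64(0.0818), np.float64(0.47), 107)
scene med 0.068 (array([0.5493, 0.2398, 0.068 ]), np.float64(0.0649), np.float64(0.82), 92)
scene med 0.072 (array([0.5532, 0.2423, 0.072 ]), np.float64(0.0647), np.float64(0.8), 93)
```

View pics/p5.png

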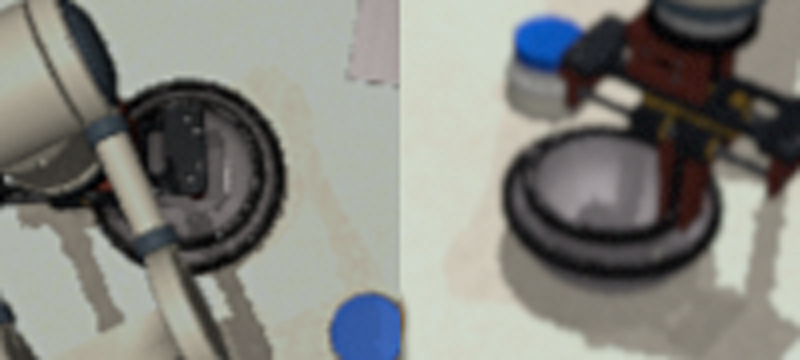

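It touched at z=0.0657, where 0.066 was expected, and sits about 2.5 mm to -y. I'll correct that, set it down and release.

servo_tool --pt "0 0 0 0 0 0.003 0" --pt "0 0 0 0 0.0025 0 0" --pt "0 0 0 0 0 -0.001 0" --pt "0 0 0 0 0 -0.001 0" --pt "0 0 0 0 0 -0.001 0"

```text
t: 13.13
position: [0.5479, 0.2985, 0.0655]
ee_rot: [-0.092, 3.139, 0.002]
force: [-1.1, -0.4, 6.9]
finger_gap: 0.0073
gripper_force: 54.9
```

servo_tool --pt "0 0 0 0 0 0 0" --pt "0 0 0 0 0 0 0.1" --pt "0 0 0 0 0 0 0.2" --pt "0 0 0 0 0 0 0.25" --pt "0 0 0 0 0 0 0.25"

```text
t: 13.55
position: [0.5477, 0.2981, 0.0648]
ee_rot: [-0.092, 3.14, 0.001]
force: [-0.6, -0.1, -0.3]
finger_gap: 0.0215
gripper_force: 0.0
```

servo_tool --pt "0 0 0 0 0 0.005 0.25" --pt "0 0 0 0 0 0.015 0.25" --pt "0 0 0 0 0 0.03 0.25" --pt "0 0 0 0 0 0.035 0.3" --pt "0 0 0 0 0 0.035 0.4"

```text
t: 13.97
position: [0.5472, 0.298, 0.186]
ee_rot: [0.092, -3.14, -0.0]
force: [-0.4, 0.8, 0.0]
finger_gap: 0.0299
gripper_force: 0.0
```

```bash
python3 - <<'E'
from h import *
t=cam("top"); s=cam("scene"); o=r.get_obs(); print(o["position"],o["force"])
for n,c in(("top",t),("scene",s)):
    print(n,"large",rim(c,.552,.242,.056,.08,.007))
    print(n,"med",rim(c,.55,.242,.07,.062,.006))
nn=np.array([-.028,.478,.878])
for n,c in(("top",t),("scene",s)): print(n,"small",rim(c,.4855,-.1165,.099,.046,.007,n=nn))
E
```

```text
[0.55000398 0.29931146 0.19393324] [-0.02019439 -0.76374424  0.21731874]
top large (array([0.5506, 0.2416, 0.056 ]), np.float64(0.0804), np.float64(0.63), 95)
top med (array([0.5522, 0.2395, 0.07  ]), np.float64(0.0619), np.float64(0.74), 110)
scene large (array([0.5515, 0.2439, 0.056 ]), np.float64(0.0819), np.float64(0.56), 120)
scene med (array([0.5509, 0.2418, 0.07  ]), np.float64(0.0653), np.float64(0.67), 114)
top small (array([ 0.4861, -0.1158,  0.0987]), np.float64(0.0468), np.float64(0.91), 120)
scene small (array([ 0.4792, -0.1166,  0.0988]), np.float64(0.0478), np.float64(0.6), 120)
```

The medium cover is released and within about 2 mm of centre. Now the small cover, whose rim grip point works out to about (0.483, -0.080, 0.0785).

servo_tool --pt "-1.91 -0.11 0 -0.0045 -0.0227 -0.0027 0.35" --pt "-1.91 -0.11 0 -0.0045 -0.0227 -0.0027 0.35" --pt "-1.91 -0.11 0 -0.0045 -0.0227 -0.0027 0.35" --pt "-1.91 -0.11 0 -0.0045 -0.0227 -0.0027 0.35" --pt "-1.91 -0.11 0 -0.0045 -0.0227 -0.0027 0.35"

```text
t: 14.48
position: [0.5249, 0.1837, 0.1713]
ee_rot: [-0.092, 3.124, -0.263]
force: [0.0, 0.4, -0.0]
finger_gap: 0.0308
gripper_force: 0.0
```

servo_tool --pt "-1.91 -0.11 0 -0.0045 -0.0227 -0.0027 0.35" --pt "-1.91 -0.11 0 -0.0045 -0.0227 -0.0027 0.35" --pt "-1.91 -0.11 0 -0.0045 -0.0227 -0.0027 0.35" --pt "-1.91 -0.11 0 -0.0045 -0.0227 -0.0027 0.35" --pt "-1.91 -0.11 0 -0.0045 -0.0227 -0.0027 0.35"

```text
t: 14.9
position: [0.5024, 0.0702, 0.1578]
ee_rot: [-0.091, 3.087, -0.521]
force: [-0.1, -0.6, 0.1]
finger_gap: 0.0308
gripper_force: 0.0
```

servo_tool --pt "-1.91 -0.11 0 -0.0045 -0.0227 -0.0027 0.35" --pt "-1.91 -0.11 0 -0.0045 -0.0227 -0.0027 0.35" --pt "-1.91 -0.11 0 -0.0045 -0.0227 -0.0027 0.35" --pt "-1.91 -0.11 0 -0.0045 -0.0227 -0.0027 0.35" --pt "-1.91 -0.11 0 -0.0045 -0.0227 -0.0027 0.35"

```text
t: 15.32
position: [0.4799, -0.0433, 0.1443]
ee_rot: [-0.089, 3.028, -0.776]
force: [0.3, -0.4, 1.0]
finger_gap: 0.0307
gripper_force: 0.0
```

servo_tool --pt "0 0 0 0 0 0 0.35" --pt "0 0 0 0 0 0 0.35"

```text
t: 15.48
position: [0.4798, -0.0423, 0.1441]
ee_rot: [-0.088, 3.03, -0.772]
force: [-0.0, -0.3, 0.6]
finger_gap: 0.0306
gripper_force: 0.0
```

servo_tool --pt "0 0 0 0.0006 -0.0075 -0.0131 0.35" --pt "0 0 0 0.0006 -0.0075 -0.0131 0.35" --pt "0 0 0 0.0006 -0.0075 -0.0131 0.35" --pt "0 0 0 0.0006 -0.0075 -0.0131 0.35" --pt "0 0 0 0.0006 -0.0075 -0.0131 0.35" --newtons 5

```text
t: 15.9
position: [0.484, -0.0789, 0.0789]
ee_rot: [-0.09, 3.028, -0.771]
force: [-0.6, 0.2, 0.6]
finger_gap: 0.0303
gripper_force: 0.0
```

servo_tool --pt "0 0 0 0 0 0 0.25" --pt "0 0 0 0 0 0 0.2" --pt "0 0 0 0 0 0 0.15" --pt "0 0 0 0 0 0 0.1" --pt "0 0 0 0 0 0 0"

```text
t: 16.32
position: [0.484, -0.0794, 0.0804]
ee_rot: [-0.089, 3.026, -0.773]
force: [0.7, -0.9, 0.2]
finger_gap: 0.0084
gripper_force: 4.8
```

servo_tool --pt "0 0 0 0 0 0 0" --pt "0 0 0 0 0 0 0" --pt "0 0 0 0 0 0 0" --pt "0 0 0 0 0 0 0" --pt "0 0 0 0 0 0 0"

```text
t: 16.73
position: [0.4836, -0.0795, 0.0797]
ee_rot: [-0.089, 3.027, -0.773]
force: [0.7, 2.5, 3.2]
finger_gap: 0.0083
gripper_force: 5.2
```

servo_tool --pt "0 0 0 0 0 0 0" --pt "0 0 0 0 0 0 0" --pt "0 0 0 0 0 0 0" --pt "0 0 0 0 0.001 0.002 0" --pt "0 0 0 0 0.002 0.004 0" --newtons 50

```text
t: 17.15
position: [0.4824, -0.0767, 0.0841]
ee_rot: [-0.089, 3.031, -0.773]
force: [-0.7, 0.9, -1.2]
finger_gap: 0.008
gripper_force: 49.3
```

servo_tool --pt "0 0 0 0 0.003 0.006 0" --pt "0 0 0 0 0.004 0.008 0" --pt "0 0 0 0 0.005 0.01 0" --pt "0 0 0 0 0.005 0.01 0" --pt "0 0 0 0 0.005 0.01 0"

```text
t: 17.57
position: [0.4834, -0.054, 0.1305]
ee_rot: [-0.089, 3.028, -0.773]
force: [0.4, 0.2, -1.6]
finger_gap: 0.0079
gripper_force: 49.3
```

servo_tool --pt "0 0 0 0 0.008 0.016 0" --pt "0 0 0 0 0.008 0.016 0" --pt "0 0 0 0 0.008 0.016 0" --pt "0 0 0 0 0.008 0.016 0" --pt "0 0 0 0 0.008 0.016 0"

```text
t: 17.98
position: [0.4833, -0.0138, 0.2109]
ee_rot: [-0.089, 3.028, -0.772]
force: [0.3, 0.7, -1.3]
finger_gap: 0.0078
gripper_force: 49.3
```

servo_tool --pt "1.91 0.11 0 0.0044 0.0197 -0.0007 0" --pt "1.91 0.11 0 0.0044 0.0197 -0.0007 0" --pt "1.91 0.11 0 0.0044 0.0197 -0.0007 0" --pt "1.91 0.11 0 0.0044 0.0197 -0.0007 0" --pt "1.91 0.11 0 0.0044 0.0197 -0.0007 0"

```text
t: 18.4
position: [0.5055, 0.0853, 0.2068]
ee_rot: [-0.091, 3.086, -0.516]
force: [0.7, 0.7, -0.2]
finger_gap: 0.008
gripper_force: 49.3
```

servo_tool --pt "1.91 0.11 0 0.0044 0.0197 -0.0007 0" --pt "1.91 0.11 0 0.0044 0.0197 -0.0007 0" --pt "1.91 0.11 0 0.0044 0.0197 -0.0007 0" --pt "1.91 0.11 0 0.0044 0.0197 -0.0007 0" --pt "1.91 0.11 0 0.0044 0.0197 -0.0007 0"

```text
t: 18.82
position: [0.5274, 0.1838, 0.2032]
ee_rot: [-0.093, 3.123, -0.257]
force: [-0.4, 0.4, -1.5]
finger_gap: 0.0079
gripper_force: 49.3
```

servo_tool --pt "1.91 0.11 0 0.0044 0.0197 -0.0007 0" --pt "1.91 0.11 0 0.0044 0.0197 -0.0007 0" --pt "1.91 0.11 0 0.0044 0.0197 -0.0007 0" --pt "1.91 0.11 0 0.0044 0.0197 -0.0007 0" --pt "1.91 0.11 0 0.0044 0.0197 -0.0007 0"

```text
t: 19.23
position: [0.5494, 0.2822, 0.1996]
ee_rot: [-0.093, 3.139, 0.004]
force: [-0.2, -0.4, -2.0]
finger_gap: 0.0076
gripper_force: 49.3
```

servo_tool --pt "0 0 0 0 0 -0.02 0" --pt "0 0 0 0 0 -0.03 0" --pt "0 0 0 0 0 -0.03 0" --pt "0 0 0 0 0 -0.01 0" --pt "0 0 0 0 0 0 0"

```text
t: 19.65
position: [0.5475, 0.2803, 0.1052]
ee_rot: [0.093, -3.135, 0.003]
force: [-0.6, -0.7, -1.6]
finger_gap: 0.0075
gripper_force: 49.3
```

```bash
python3 - <<'E'
from h import *
t=cam("top"); s=cam("scene"); o=r.get_obs(); p=o["position"]; print(p,o["force"],"FK small",p[0]+.0025,p[1]-.0414,p[2]+.004)
for n,c in(("top",t),("scene",s)):
    print(n,"large",rim(c,.5515,.242,.056,.08,.006),"med",rim(c,.551,.241,.07,.062,.005))
    print(n,"small",rim(c,p[0]+.0025,p[1]-.0414,p[2]+.004,.046,.008))
E
```

```text
[0.54955002 0.28107345 0.11009039] [ 0.65064797  0.07541421 -1.24773853] FK small 0.5520500171293834 0.23967344770987714 0.11409038520663778
top large (array([0.5517, 0.2407, 0.056 ]), np.float64(0.0794), np.float64(0.77), 102) med (array([0.5521, 0.2402, 0.07  ]), np.float64(0.0622), np.float64(0.84), 96)
top small (array([0.5507, 0.2431, 0.1141]), np.float64(0.0505), np.float64(0.63), 87)
scene large (array([0.553 , 0.2444, 0.056 ]), np.float64(0.0807), np.float64(0.49), 97) med (array([0.5556, 0.2446, 0.07  ]), np.float64(0.0611), np.float64(0.86), 74)
scene small (array([0.5506, 0.2445, 0.1141]), np.float64(0.0502), np.float64(0.73), 109)
```

```bash
python3 - <<'E'
from h import *
t=cam("top"); s=cam("scene"); o=r.get_obs(); p=o["position"]; print(p)
for n,c in(("top",t),("scene",s)):
  for w in(.0045,.006): print(n,w,rim(c,p[0]+.0025,p[1]-.0414,.1135,.046,w),"med",rim(c,.5515,.241,.07,.062,.005))
a=t["color"][190:280,170:270]; b=s["color"][190:280,300:400]
cv2.imwrite("pics/p6.png",cv2.convertScaleAbs(cv2.resize(np.hstack([a,b]),None,fx=4,fy=4,interpolation=cv2.INTER_CUBIC)[:,:,::-1],alpha=1.4))
E
```

```text
[0.55038988 0.28132544 0.11169247]
top 0.0045 (array([0.554 , 0.2409, 0.1135]), np.float64(0.0475), np.float64(0.91), 54) med (array([0.552 , 0.2402, 0.07  ]), np.float64(0.0622), np.float64(0.82), 95)
top 0.006 (array([0.5533, 0.2426, 0.1135]), np.float64(0.049), np.float64(0.83), 66) med (array([0.552 , 0.2402, 0.07  ]), np.float64(0.0622), np.float64(0.82), 95)
scene 0.0045 (array([0.5503, 0.2414, 0.1135]), np.float64(0.0477), np.float64(0.9), 96) med (array([0.5553, 0.2445, 0.07  ]), np.float64(0.0613), np.float64(0.82), 74)
scene 0.006 (array([0.549 , 0.2419, 0.1135]), np.float64(0.049), np.float64(0.84), 102) med (array([0.5553, 0.2445, 0.07  ]), np.float64(0.0613), np.float64(0.82), 74)
```

View pics/p6.png

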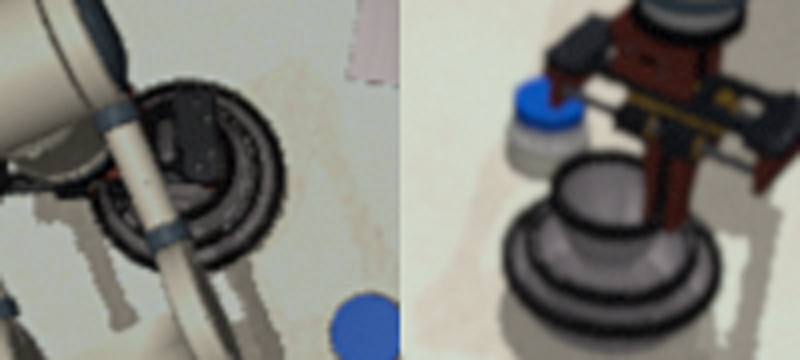

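The small cover hangs level inside the medium one, centred to about 2 mm. Lowering it now.

servo_tool --pt "0 0 0 0 0 -0.008 0" --pt "0 0 0 0 0 -0.006 0" --pt "0 0 0 0 0 -0.003 0" --pt "0 0 0 0 0 -0.002 0" --pt "0 0 0 0 0 -0.001 0"

```text
t: 20.27
position: [0.549, 0.2806, 0.088]
ee_rot: [0.092, -3.14, -0.001]
force: [1.2, -0.6, -2.3]
finger_gap: 0.0077
gripper_force: 49.3
```

servo_tool --pt "0 0 0 0 0 -0.001 0" --pt "0 0 0 0 0 -0.001 0" --pt "0 0 0 0 0 -0.001 0" --pt "0 0 0 0 0 -0.001 0" --pt "0 0 0 0 0 0 0"

```text
t: 20.68
position: [0.5492, 0.2807, 0.0844]
ee_rot: [-0.092, 3.14, 0.001]
force: [-0.2, 0.7, -0.5]
finger_gap: 0.0077
gripper_force: 49.3
```

servo_tool --pt "0 0 0 0 0 -0.001 0" --pt "0 0 0 0 0 -0.001 0" --pt "0 0 0 0 0 0 0" --pt "0 0 0 0 0 0 0"

```text
t: 21.02
position: [0.5492, 0.2808, 0.0825]
ee_rot: [-0.092, 3.14, 0.001]
force: [-0.6, -1.1, -0.4]
finger_gap: 0.0078
gripper_force: 49.3
```

servo_tool --pt "0 0 0 0 0 -0.001 0" --pt "0 0 0 0 0 0 0" --pt "0 0 0 0 0 0 0"

```text
t: 21.27
position: [0.5492, 0.2808, 0.0815]
ee_rot: [-0.092, 3.14, 0.001]
force: [-0.8, 0.2, -0.9]
finger_gap: 0.0078
gripper_force: 49.3
```

servo_tool --pt "0 0 0 0 0 -0.001 0" --pt "0 0 0 0 0 0 0" --pt "0 0 0 0 0 0 0"

```text
t: 21.52
position: [0.5492, 0.2807, 0.0805]
ee_rot: [-0.092, 3.14, 0.001]
force: [-0.6, -0.1, -2.0]
finger_gap: 0.0078
gripper_force: 49.3
```

servo_tool --pt "0 0 0 0 0 -0.001 0" --pt "0 0 0 0 0 0 0" --pt "0 0 0 0 0 0 0"

```text
t: 21.77
position: [0.5493, 0.2807, 0.0796]
ee_rot: [-0.092, 3.139, 0.001]
force: [-0.3, 0.2, -1.5]
finger_gap: 0.0076
gripper_force: 49.3
```

servo_tool --pt "0 0 0 0 0 -0.001 0" --pt "0 0 0 0 0 0 0" --pt "0 0 0 0 0 0 0"

```text
t: 22.02
position: [0.5494, 0.281, 0.0794]
ee_rot: [-0.092, 3.139, 0.002]
force: [-0.3, 0.7, 2.3]
finger_gap: 0.0077
gripper_force: 49.4
```

servo_tool --pt "0 0 0 0 0 -0.0005 0" --pt "0 0 0 0 0 0 0" --pt "0 0 0 0 0 0 0"

```text
t: 22.27
position: [0.5495, 0.2811, 0.0792]
ee_rot: [-0.092, 3.138, 0.003]
force: [-1.2, 0.3, 4.9]
finger_gap: 0.0076
gripper_force: 49.4
```

Contact came at z=0.079, matching the expected seat. Releasing and withdrawing straight up.

servo_tool --pt "0 0 0 0 0 0 0.1" --pt "0 0 0 0 0 0 0.2" --pt "0 0 0 0 0 0 0.22" --pt "0 0 0 0 0 0 0.22" --pt "0 0 0 0 0 0 0.22"

```text
t: 22.68
position: [0.5491, 0.2806, 0.0776]
ee_rot: [-0.092, 3.14, 0.001]
force: [0.7, 0.3, 0.7]
finger_gap: 0.0192
gripper_force: 0.0
```

servo_tool --pt "0 0 0 0 0 0.005 0.22" --pt "0 0 0 0 0 0.015 0.22" --pt "0 0 0 0 0 0.03 0.22" --pt "0 0 0 0 0 0.035 0.22" --pt "0 0 0 0 0 0.035 0.22"

```text
t: 23.1
position: [0.5487, 0.2805, 0.199]
ee_rot: [0.092, -3.14, -0.0]
force: [0.4, -0.8, 0.3]
finger_gap: 0.0193
gripper_force: 0.0
```

servo_tool --pt "0 0 0 -0.03 -0.03 0 0.22" --pt "0 0 0 -0.03 -0.03 0 0.22" --pt "0 0 0 -0.03 -0.03 0 0.22" --pt "0 0 0 -0.02 -0.03 0 0.22" --pt "0 0 0 0 0 0 0.22"

```text
t: 23.52
position: [0.4382, 0.159, 0.1991]
ee_rot: [-0.088, 3.139, -0.001]
force: [0.4, -0.3, 0.5]
finger_gap: 0.0192
gripper_force: 0.0
```

```bash
python3 - <<'E'
from h import *
t=cam("top"); s=cam("scene"); o=r.get_obs(); print(o["position"],o["force"])
for n,c in(("top",t),("scene",s)):
    for k,z,R,w in(("large",.056,.08,.006),("med",.07,.062,.005),("small",.084,.046,.0045)): print(n,k,rim(c,.5515,.241,z,R,w))
E
```

```text
[0.44070055 0.16179118 0.19909932] [-0.91754341  0.91484314 -0.35906932]
top large (array([0.5522, 0.2415, 0.056 ]), np.float64(0.08), np.float64(0.86), 66)
top med (array([0.5547, 0.2412, 0.07  ]), np.float64(0.0606), np.float64(0.91), 56)
top small (array([0.551 , 0.2368, 0.084 ]), np.float64(0.0479), np.float64(0.96), 47)
scene large (array([0.5518, 0.2427, 0.056 ]), np.float64(0.0825), np.float64(0.62), 120)
scene med (array([0.5514, 0.2404, 0.07  ]), np.float64(0.0647), np.float64(0.81), 112)
scene small (array([0.5522, 0.2401, 0.084 ]), np.float64(0.0474), np.float64(0.83), 93)
```

servo_tool --pt "0 0 0 -0.01 -0.04 0 0.22" --pt "0 0 0 -0.01 -0.04 0 0.22" --pt "0 0 0 0 -0.04 0 0.22" --pt "0 0 0 0 -0.04 0 0.22" --pt "0 0 0 0 0 0 0.22"

```text
t: 24.03
position: [0.4215, -0.0029, 0.1984]
ee_rot: [-0.081, 3.139, -0.003]
force: [-0.4, 0.9, -0.4]
finger_gap: 0.0196
gripper_force: 0.0
```

```bash
python3 - <<'E'
from h import *
t=cam("top"); s=cam("scene")
for n,c in(("top",t),("scene",s)):
    for k,z,R,w in(("large",.056,.08,.006),("med",.07,.062,.005),("small",.084,.046,.0045)): print(n,k,rim(c,.5515,.241,z,R,w))
E
```

```text
top large (array([0.552, 0.241, 0.056]), np.float64(0.0801), np.float64(0.84), 120)
top med (array([0.5523, 0.2401, 0.07  ]), np.float64(0.0623), np.float64(0.98), 115)
top small (array([0.5527, 0.2374, 0.084 ]), np.float64(0.0466), np.float64(0.98), 102)
scene large (array([0.5516, 0.2438, 0.056 ]), np.float64(0.0818), np.float64(0.46), 120)
scene med (array([0.5514, 0.2409, 0.07  ]), np.float64(0.0646), np.float64(0.81), 115)
scene small (array([0.5524, 0.2396, 0.084 ]), np.float64(0.0475), np.float64(0.89), 96)
```

All three are concentric within 3 mm in both views, at the seated heights, so I'm handing in.

```bash
python3 -c "
from h import *
print(r.job_done())"
```

```text
the job is handed in; nothing more can be done
None
```

The job is handed in, with no verdict returned: the tray was tipped to its stop, and the medium and small covers were set down gently and released, all three rims measuring concentric to about 3 mm in both camera views and seating at the expected heights.

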